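# Hold a spring-return bayonet purge port open

### The arm

A 6-joint arm with a two-finger parallel gripper is mounted at the origin on a cart in front of the work surface, level with it; the furniture and walls round the work are solid. World frame = base frame: x ahead of the robot, y to its left, z up, the work surface at z = 0. Lengths are in m, angles in rad, forces in N, time in s.
With the tool pointing down it reaches from about 0.25 to 0.725 m from the base axis. Payload 9.7 kg.
Tool frame: the origin (TCP) lies midway between the tips of the shut fingers; the grasp point (between the pads) lies 19 mm behind it; z points along the fingers, y is the direction in which the jaws open and shut (so a half turn about z gives the same grasp; the last joint's range is limited). The gripper opens to 85 mm and grips with 20 to 120 N. Pads are 22 mm wide; open, the fingers measure 114 mm over their backs; the gripper's body (76 mm by 85 mm) begins 54 mm behind the grasp point. The pads swing forward as they close: fully open they stand 13 mm farther back than shut.
Start: joints at [-1.144, 0.087, 0.176, 1.66, 0, 1.571], TCP at [0.228, -0.501, 0.231] pointing down, gripper open.
Joint ranges: [-3.13, 3.13], [-0.85, 1.81], [-1.15, 1.24], [-2.2, 2.28], [-1.44, 1.52], [-3.14, 3.14]. Speed limits (rad/s): [2.22, 2.22, 2.57, 3.14, 3.14, 3.14].

### API

Orientations are given as a 3x3 rotation matrix whose columns are the frame's x, y, z axes.
In Python, from rig import arm gives the robot as it stands.
- The arm moves only by the tool send_rows, never from a script. Its argument "commands" is a list of rows, each a list of 7 numbers: the shift along the tool's x, y, z in mm, then the turn, a rotation vector about the tool's x, y, z in degrees, then the closure, from -1 (fully open) to 1 (shut), so that 0 is half open. A call has 1 to 20 rows; each row is the pose to reach, as a shift and turn from the pose commanded when the call began, along the tool's axes at that moment; what a row does not reach only later rows make up. A row lasts 1/10 s, in which the tool goes at most 50 mm and 8.59 degrees, less where a joint would pass 70% of its speed; a pose out of reach is approached as far as the arm can. A call with a gripper value outside its range is refused whole. The fingers move at their own pace and stop on an object; "squeeze" is the grip in N (left out, the last holds). Time passes only in rows, so rows that repeat a pose let the fingers close. It gives the time, the measured TCP pose, the force and the opening at its end, in the units of the state.
- arm.state(): the state, without advancing time (a new reading comes with each control period).
- arm.grab_frame(name): name is "scene" or "top" or "wrist"; returns (picture, depth): 384x512x3 uint8, red, green, blue; 384x512 float32, m along the optical axis (not along the pixel's ray), 0 where there is no reading.
- arm.camera_info(name): a dict with "K" (3x3 intrinsics, pixels), "xyz" and "orientation" of the camera in the world; the wrist camera has in their place "T_tool_cam" (4x4, takes a point from camera to tool coordinates, whose origin is the TCP and whose axes are the flange's). Camera axes: x right, y up, looking along -z (the intrinsics and any distortion apply to the point x, -y, -z); pixel columns grow to the right and rows downward; lengths in m; the calibration is good to about 2 mm. The wrist camera is an equidistant fisheye: a pixel r from the principal point sees the ray r / f radians off the axis. A picture is of the moment at which its call begins: read the wrist's pose just before it. camera_info takes no time and is no camera call.
- arm.finish_job(): hands the job in, once; it reports no verdict.
Trained networks look in the newest picture that a camera, given by its name, has taken for a name from the list of things; names that differ only in an ending like _2 or _b are one class to them, and where a whole thing is asked for, a point or a joint stands for the part that bears it (a point fixed in the world has none). Each returns a list of dicts, best first, with "confidence" (0 to 1); they miss things now and then, are a little off and sometimes report something else, mostly with a low value. They report only what shows in the picture. A call takes as long as a camera call. They do not tell look-alikes from the thing itself.
- arm.look_for(camera, name): "rect" ([left, top, right, bottom] in pixels, round what is visible of it).
The state is a dict: "t": time; "joint_pos": joint angles; "qd": joint speeds; "joint_efforts": joint torques, N m; "ee_pos": TCP position; "tool_rot": TCP orientation; "contact_force": force on the tool from outside, world axes, zero at the start; "ft_torque": the same for the moment, N m; "gripper_width": opening from 0.0 (shut) to 1.0 (fully open).
Only numpy, scipy, OpenCV 4.12 (cv2) and the standard library are available. Lean on these libraries where they do the work, as an engineer would, in place of code of your own. Each camera call takes 0.05 s, during which the arm holds its last target.

### The job

Open the purge port on the bench: take the bayonet fitting with the bar handle (the one with two side lugs) out of the parking stand, line its lugs up with the two keyways of the port, push it in against the spring until its collar meets the rim, and turn it a quarter turn clockwise, seen from above, as far as it goes. The port springs back if let go, so finish while still gripping the fitting and holding it turned and seated. Leave the round-knobbed blank plug in the stand, and leave the black marker lying on the bench alone.

Things in the scene. Friction and masses are not known exactly. Their poses are not given: they have to be found in the camera images.
- port_mouth (a point): centre of the port's round mouth, level with the rim, 58 mm above the bench; z up. Two keyways lie along its +x and -x (black marks on the rim), 11 mm wide, reaching 24 mm from the axis; bore between them 31 mm. The ring round the bore is 10 mm thick; under it the lugs can turn, once the fitting's collar is within 2.5 mm of the rim
- port: purge port, fixed; steel cup 64 mm outside diameter on a 120 x 120 mm base plate with an outlet stub along +x; origin under the plate's centre
- port_disc (a point): centre of the sprung disc's top inside the port, at rest 14 mm below the rim. It pushes up with 3 N at first touch and 9 N when 7.5 mm down, where the fitting's collar meets the rim. With the fitting turned, the ring holds the lugs down
- fitting_grip (a point): centre of the bar handle of the loose upright bayonet fitting (160 g). Bar: 44 mm along x, 16 mm thick along y, 36 mm tall (18 mm above and below). Under it a collar, 52 mm diameter, 5 mm thick, underside 23 mm below this point; then a 28 mm nose ending 44.5 mm below. Two lugs along +x and -x: 8 mm wide, 35.5 to 41.5 mm below, reaching 20 mm from the axis; either way round fits
- port_turn (a joint): turn of the port's inner carrier, rad: 0 at rest with its slots under the keyways, growing clockwise seen from above, stop at 1.48. The lugs of the fitting carry it round, with up to 1.5 mm play each side of a lug. A spring turns it back: 0.05 Nm at 0, 0.23 Nm at the stop
- blank_grip (a point): centre of the 34 mm round knob of the blank plug (60 mm tall overall, same collar, no lugs, no bar); loose, stands in the other recess; leave it there
- stand: fixed grey parking stand, 64 (x) x 190 (y) x 18 mm tall, origin under its centre; round recesses 46 mm diameter, 12 mm deep, at y = -55 and +55 mm: the fitting stands in one, the blank plug in the other
- marker: black marker pen lying loose on the bench, 15 x 129 x 15 mm (long along its y), origin at the centre of its underside; leave alone
Things that resemble listed ones, but are neither listed nor needed, are in the scene too. Leave any green look-alike of the part that bears fitting_grip alone.

How it is judged:
By the outcome, as a careful person would: the job done as asked, in the order asked, and still so for the second after the job is handed in, while the arm keeps its last pose, push and grip.
It also fails if it takes over 48 s, if anything falls off the work surface, if the arm or the gripper's body presses on something with over 40 N, if the wrist force passes 120 N, or if a joint passes its speed limit or range.

## Working session

There is one attempt and no reset: what is moved stays moved. The work goes in short steps, Python scripts to look and compute and a tool call to move; the robot and the scene stay as the last step left them, time stands still between calls to the robot, and variables do not carry over. Pictures are saved under pics/ and viewed, and the job is handed in when it is done.

Besides the shell and the picture viewer there is one more tool, called after ">>>" by a JSON object that holds its "method" and its "body", one argument or row to a line. send_rows: Moves the arm, as the interface text tells. Its arguments: {"type":"object","properties":{"commands":{"type":"array"},"squeeze":{"type":"number"}},"required":["commands"]}

```bash
mkdir -p pics; ls; cat > h.py <<'E'
import numpy as np, cv2
from rig import arm
def snap(cam,name):
    s=arm.state(); im,d=arm.grab_frame(cam)
    cv2.imwrite(f'pics/{name}.png',im[:,:,::-1]); np.savez(f'pics/{name}.npz',im=im,d=d,p=s['ee_pos'],R=s['tool_rot'])
    return s,im,d
def cloud(cam,d):
    ci=arm.camera_info(cam);K=np.array(ci['K']);R=np.array(ci['orientation']);t=np.array(ci['xyz'])
    v,u=np.mgrid[0:d.shape[0],0:d.shape[1]]
    x=(u-K[0,2])/K[0,0]*d;y=(v-K[1,2])/K[1,1]*d
    P=np.stack([x,-y,-d],-1)
    return P@R.T+t
E
python3 - <<'E'
from h import *
for c in('scene','top'):
    s,im,d=snap(c,c+'0')
    for n in('fitting_grip','port','port_mouth','blank_grip','stand','marker'):
        try: print(c,n,[(np.round(r['rect']),round(r['confidence'],2)) for r in arm.look_for(c,n)])
        except Exception as e: print(c,n,e)
print(s); print({k:v for k,v in arm.camera_info('top').items()})
E
```

```text
pics
scene fitting_grip [(array([239., 176., 259., 201.]), 0.87), (array([227., 282., 248., 312.]), 0.76), (array([210., 229., 233., 251.]), 0.7), (array([241., 251., 265., 280.]), 0.65), (array([189., 202., 211., 227.]), 0.65)]
scene port [(array([256., 158., 309., 197.]), 0.94)]
scene port_mouth [(array([256., 156., 314., 198.]), 0.83)]
scene blank_grip [(array([183., 257., 206., 284.]), 0.8)]
scene stand [(array([173., 237., 244., 300.]), 0.91)]
scene marker [(array([300., 209., 307., 245.]), 0.58)]
top fitting_grip [(array([148., 229., 173., 249.]), 0.97), (array([228., 120., 255., 144.]), 0.94), (array([205., 172., 229., 195.]), 0.87), (array([193., 218., 219., 244.]), 0.82), (array([297., 148., 326., 172.]), 0.66)]
top port [(array([344., 152., 406., 213.]), 0.94), (array([149., 166., 241., 202.]), 0.6)]
top port_mouth [(array([340., 150., 401., 212.]), 0.81)]
top blank_grip [(array([151., 168., 176., 199.]), 0.61)]
top stand [(array([148., 163., 238., 203.]), 0.88)]
top marker [(array([274., 231., 328., 262.]), 0.77)]
{'t': 0.35, 'joint_pos': array([-1.14399013e+00,  8.7025356
[... 464 characters left out ...]
02e-04],
       [ 4.13918635e-01, -9.10313838e-01,  2.84291161e-04],
       [ 1.95044307e-05, -3.03431508e-04, -9.99999954e-01]]), 'contact_force': array([ 0.11153195, -0.38604228,  0.4021751 ]), 'ft_torque': array([0.00426358, 0.01734986, 0.00200102]), 'gripper_width': 1.0004109960442555}
{'K': array([[423.24838721,   0.        , 256.20891809],
       [  0.        , 423.24838721, 183.48515052],
       [  0.        ,   0.        ,   1.        ]]), 'xyz': array([0.43210866, 0.08953618, 0.897995  ]), 'orientation': array([[ 2.26169222e-04,  9.95980243e-01, -8.95728981e-02],
       [-9.99923939e-01, -8.79319329e-04, -1.23021218e-02],
       [-1.23314334e-02,  8.95688675e-02,  9.95904289e-01]])}
```

```bash
python3 - <<'E'
import cv2
a=cv2.imread('pics/top0.png');cv2.imwrite('pics/top0b.png',cv2.resize(a[100:280,120:430],None,fx=2.55,fy=2.55,interpolation=cv2.INTER_CUBIC))
a=cv2.imread('pics/scene0.png');cv2.imwrite('pics/scene0b.png',cv2.resize(a[140:330,150:350],None,fx=3,fy=3,interpolation=cv2.INTER_CUBIC))
E
```

```text
(no output)
```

View pics/top0b.png

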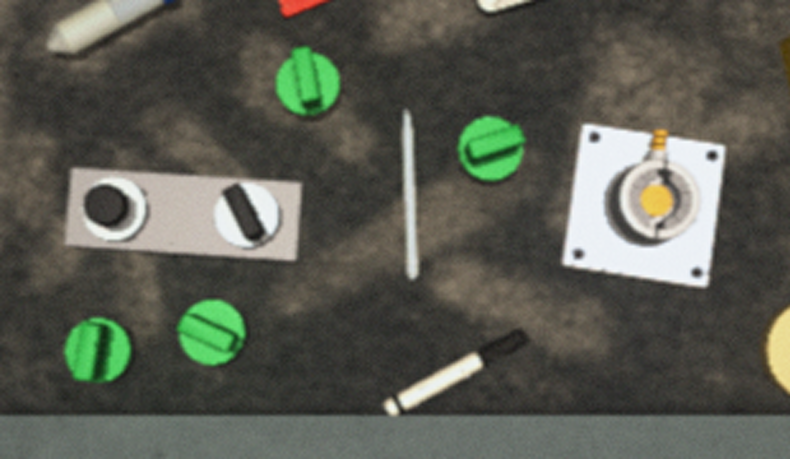

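View pics/scene0b.png

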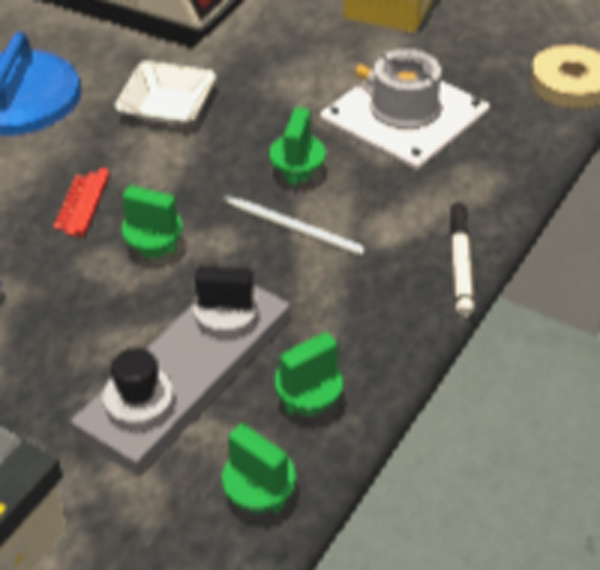

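View pics/scene0.png

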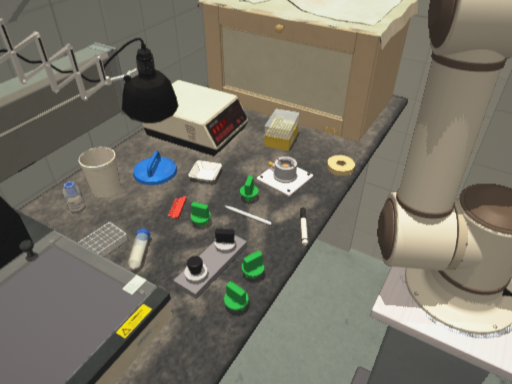

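View pics/top0.png

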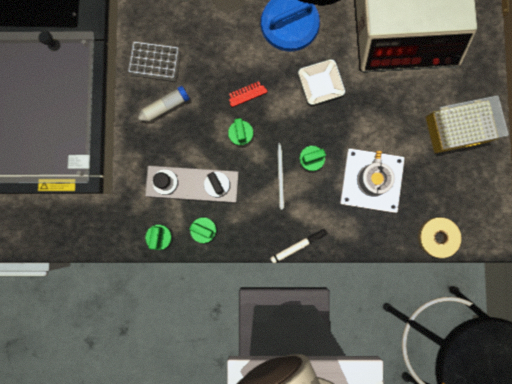

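```bash
python3 - <<'E'
from h import *
z=np.load('pics/top0.npz');d=z['d'];im=z['im'].astype(int);P=cloud('top',d)
print('bench z',np.median(P[225:255,90:260,2]), P[200:215,250:330,2].mean())
# fitting top
def box(r):l,t,ri,b=r;return P[t:b,l:ri].reshape(-1,3),im[t:b,l:ri].reshape(-1,3)
p,c=box((195,165,238,205))
for lo,hi in((.005,.015),(.015,.022),(.022,.04),(.04,.06),(.06,.09)):
    m=(p[:,2]>lo)&(p[:,2]<=hi);print(lo,hi,m.sum(),p[m].mean(0) if m.any() else '')
def rect(p,m):
    r=cv2.minAreaRect((p[m][:,:2]*1000).astype(np.float32));return r
m=(c.sum(1)<200)&(p[:,2]>.045);print('bar',m.sum(),np.median(p[m],0),rect(p,m))
q=p[m][:,:2];u,s,v=np.linalg.svd(q-q.mean(0));print('pca',np.degrees(np.arctan2(v[0,1],v[0,0])))
p,c=box((340,145,410,215))
for lo,hi in((-.01,.005),(.005,.02),(.02,.05),(.05,.065),(.065,.09)):
    m=(p[:,2]>lo)&(p[:,2]<=hi);print(lo,hi,m.sum(),p[m].mean(0) if m.any() else '')
m=(p[:,2]>.052)&(p[:,2]<.064);print('rim',rect(p,m),cv2.minEnclosingCircle((p[m][:,:2]*1000).astype(np.float32)))
m=(c.min(1)>150)&(p[:,2]<.02);print('plate',rect(p,m),np.median(p[m],0))
p,c=box((145,160,240,205))
m=(p[:,2]>.012)&(p[:,2]<.022);print('stand',rect(p,m))
E
```

```text
bench z -0.0008303141025214344 0.00401722319456891
0.005 0.015 141 [0.50508877 0.18500894 0.01361258]
0.015 0.022 665 [0.50666668 0.18617828 0.01703134]
0.022 0.04 307 [0.50840628 0.18041288 0.03119241]
0.04 0.06 16 [0.50123275 0.17264095 0.04871146]
0.06 0.09 176 [0.50922916 0.18138543 0.06648727]
bar 136 [0.50775535 0.17945674 0.06687493] ((474.07550048828125, 146.35630798339844), (139.7181396484375, 20.92438507080078), 45.033363342285156)
pca 41.27179892422775
-0.01 0.005 1703 [ 0.52430862 -0.15901777 -0.00148897]
0.005 0.02 2168 [ 0.51569626 -0.13988761  0.00879019]
0.02 0.05 405 [ 0.52631731 -0.14122813  0.03596125]
0.05 0.065 593 [ 0.51953302 -0.14397922  0.05569002]
0.065 0.09 0 
rim ((519.56494140625, -144.20249938964844), (61.67538070678711, 62.265167236328125), 89.52057647705078) ((519.697998046875, -144.46328735351562), 32.200599670410156)
plate ((520.65283203125, -144.50347900390625), (120.24271392822266, 121.80751037597656), 80.93231964111328) [ 0.5107555  -0.13150375  0.00828083]
stand ((511.5159912109375, 235.47073364257812), (190.29486083984375, 64.09305572509766), 86.189453125)
```

```bash
python3 - <<'E'
from h import *
print(arm.camera_info('wrist'))
z=np.load('pics/top0.npz');d=z['d'];im=z['im'].astype(int);P=cloud('top',d)
p=P[165:205,195:238].reshape(-1,3);c=im[165:205,195:238].reshape(-1,3)
m=(p[:,2]>.060)&(p[:,2]<.075)&(np.linalg.norm(p[:,:2]-[.508,.18],axis=1)<.03)
print(m.sum(),cv2.minAreaRect((p[m][:,:2]*1000).astype(np.float32)))
q=p[m][:,:2];u,s,v=np.linalg.svd(q-q.mean(0));print(q.mean(0),np.degrees(np.arctan2(v[0,1],v[0,0])))
E
```

```text
{'K': array([[297.31863964,   0.        , 255.16611824],
       [  0.        , 297.31863964, 194.36187362],
       [  0.        ,   0.        ,   1.        ]]), 'T_tool_cam': array([[-9.74968793e-05,  9.56972668e-01,  2.90178054e-01,
         7.54625256e-02],
       [ 9.99999899e-01, -3.40790048e-05,  4.48378310e-04,
        -3.52961895e-04],
       [ 4.38974767e-04,  2.90178069e-01, -9.56972568e-01,
        -1.42209614e-01],
       [ 0.00000000e+00,  0.00000000e+00,  0.00000000e+00,
         1.00000000e+00]])}
176 ((509.5533752441406, 181.62380981445312), (43.4842643737793, 15.20849609375), 26.805259704589844)
[0.50922916 0.18138543] -153.456113539933
```

>>> {"method": "send_rows", "body": {
  "commands": [
    [30,-30,-10,0,0,-8,-1],
    [60,-60,-20,0,0,-16,-1],
    [95,-95,-30,0,0,-24,-1],
    [130,-130,-40,0,0,-32,-1],
    [160,-160,-50,0,0,-40,-1],
    [190,-190,-60,0,0,-48,-1],
    [220,-220,-60,0,0,-54,-1],
    [245,-245,-60,0,0,-60,-1]
  ]
}}

```text
t: 1.5
ee_pos: [0.3497, -0.1744, 0.2919]
tool_rot: [[0.092, 0.996, 0.001], [0.996, -0.092, -0.0], [-0.0, 0.001, -1.0]]
contact_force: [0.8, -0.6, -0.7]
gripper_width: 0.998
```

```bash
python3 - <<'E'
from h import *
print(np.degrees(arm.state()['joint_pos']).round(1))
E
```

```text
[-26.5 -14.7  -1.3 103.3   0.   68.8]
```

```bash
python3 - <<'E'
from h import *
s,im,d=snap('wrist','w1')
for n in('port','port_mouth','port_disc'):print(n,arm.look_for('wrist',n))
E
```

```text
port [{'rect': [325.1, 85.3, 408.7, 174.0], 'confidence': 0.74}]
port_mouth [{'rect': [327.8, 87.4, 411.8, 173.4], 'confidence': 0.95}]
port_disc [{'rect': [366.7, 123.1, 386.0, 143.7], 'confidence': 0.78}]
```

View pics/w1.png

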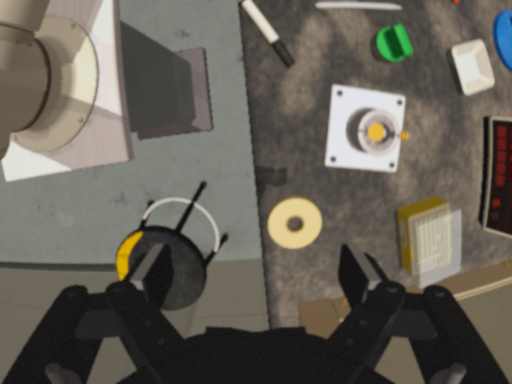

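```bash
cat >> h.py <<'E'
def wcloud(f):
    z=np.load(f'pics/{f}.npz') if isinstance(f,str) else f
    d=z['d'];ci=arm.camera_info('wrist');K=np.array(ci['K']);T=np.array(ci['T_tool_cam'])
    v,u=np.mgrid[0:d.shape[0],0:d.shape[1]].astype(float)
    x=(u-K[0,2])/K[0,0];y=(v-K[1,2])/K[1,1];r=np.hypot(x,y)+1e-12
    t=np.tan(r)/r
    P=np.stack([x*t*d,-y*t*d,-d],-1)
    P=P@T[:3,:3].T+T[:3,3]
    return P@np.array(z['R']).T+z['p'], z['im'].astype(int)
def port(P,im):
    p=P.reshape(-1,3);c=im.reshape(-1,3)
    n=np.linalg.norm(p[:,:2]-[.52,-.144],axis=1)
    m=(n<.1)&(c.min(1)>150)&(p[:,2]<.02)&(p[:,2]>.003);print('plate',m.sum(),cv2.minAreaRect((p[m][:,:2]*1000).astype(np.float32)),np.median(p[m],0))
    m=(n<.045)&(p[:,2]>.050)&(p[:,2]<.066)
    print('rim',m.sum(),np.median(p[m],0),cv2.minAreaRect((p[m][:,:2]*1000).astype(np.float32)),cv2.minEnclosingCircle((p[m][:,:2]*1000).astype(np.float32)))
E
python3 - <<'E'
from h import *
P,im=wcloud('w1'); port(P,im)
E
```

```text
plate 3542 ((520.7946166992188, -143.73948669433594), (119.28365325927734, 120.40137481689453), 80.60050964355469) [ 0.49918677 -0.13265411  0.009512  ]
rim 1182 [ 0.51842127 -0.1437288   0.05698299] ((520.1213989257812, -144.30068969726562), (61.54608917236328, 63.689300537109375), 87.92549896240234) ((520.1994018554688, -144.54153442382812), 32.27006912231445)
```

>>> {"method": "send_rows", "body": {
  "commands": [
    [25,8,0,0,0,-8,-1],
    [50,17,0,0,0,-16,-1],
    [80,27,5,0,0,-24,-1],
    [110,38,10,0,0,-32,-1],
    [140,48,15,0,0,-40,-1],
    [170,58,20,0,0,-48,-1],
    [200,68,25,0,0,-56,-1],
    [230,79,30,0,0,-64,-1],
    [260,90,35,0,0,-72,-1],
    [290,100,40,0,0,-80,-1],
    [315,108,45,0,0,-88,-1],
    [340,117,50,0,0,-96,-1],
    [355,122,50,0,0,-104,-1],
    [365,126,50,0,0,-112,-0.2],
    [369,127,50,0,0,-118,-0.2],
    [369,127,50,0,0,-122,-0.2],
    [369,127,50,0,0,-122,-0.2]
  ]
}}

```text
t: 3.4
ee_pos: [0.512, 0.1776, 0.2408]
tool_rot: [[-0.896, -0.444, -0.001], [-0.444, 0.896, -0.0], [0.001, -0.0, -1.0]]
contact_force: [-0.4, -0.3, -0.5]
gripper_width: 0.601
```

```bash
python3 - <<'E'
from h import *
s,im,d=snap('wrist','w2')
print(np.degrees(s['joint_pos']).round(1),s['gripper_width'])
P,im=wcloud('w2');p=P.reshape(-1,3)
n=np.linalg.norm(p[:,:2]-[.509,.181],axis=1)
m=(n<.03)&(p[:,2]>.06)&(p[:,2]<.075);print('bar',m.sum(),np.median(p[m],0),cv2.minAreaRect((p[m][:,:2]*1000).astype(np.float32)))
m=(n<.032)&(p[:,2]>.026)&(p[:,2]<.038);print('collar',m.sum(),cv2.minAreaRect((p[m][:,:2]*1000).astype(np.float32)),np.median(p[m],0),cv2.minEnclosingCircle((p[m][:,:2]*1000).astype(np.float32)))
E
```

```text
[19.1  4.1 10.2 96.2 -0.  -7.2] 0.6008338430988076
bar 573 [0.50960957 0.18171603 0.06779484] ((511.19842529296875, 182.32809448242188), (44.73027801513672, 15.405254364013672), 26.791444778442383)
collar 878 ((509.79345703125, 181.9862518310547), (50.01546859741211, 51.1378288269043), 29.5185546875) [0.50874435 0.17914998 0.03214329] ((510.6295471191406, 182.4510955810547), 25.965486526489258)
```

View pics/w2.png

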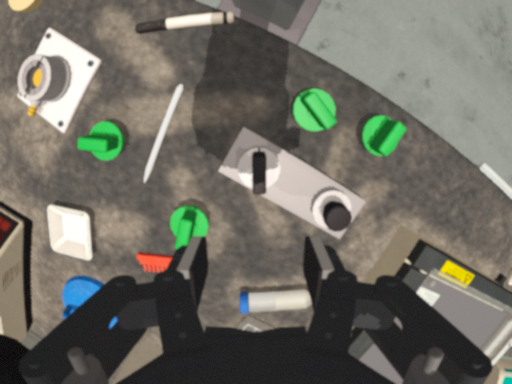

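>>> {"method": "send_rows", "body": {
  "commands": [
    [0,2,30,0,0,-0.4,0.1],
    [-0.5,4.5,70,0,0,-0.4,0.1],
    [-0.5,4.5,110,0,0,-0.4,0.1],
    [-0.5,4.5,145,0,0,-0.4,0.1],
    [-0.5,4.5,170,0,0,-0.4,0.1],
    [-0.5,4.5,190,0,0,-0.4,0.1],
    [-0.5,4.5,200,0,0,-0.4,0.1],
    [-0.5,4.5,205,0,0,-0.4,0.1],
    [-0.5,4.5,205,0,0,-0.4,0.1]
  ],
  "squeeze": 80
}}

```text
t: 4.35
ee_pos: [0.51, 0.1827, 0.0364]
tool_rot: [[-0.893, -0.451, 0.0], [-0.451, 0.893, -0.0], [-0.0, -0.0, -1.0]]
contact_force: [-0.1, 1.0, 0.1]
gripper_width: 0.449
```

```bash
python3 - <<'E'
from h import *
s,im,d=snap('wrist','w3')
print(s['ee_pos'],s['contact_force'])
E
```

```text
[0.50998759 0.18274106 0.03639735] [-0.07552789  0.99481533  0.1407301 ]
```

View pics/w3.png

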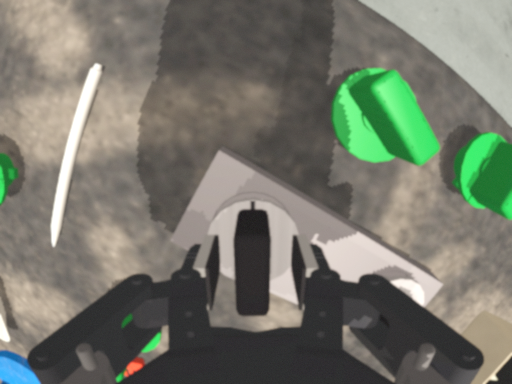

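>>> {"method": "send_rows", "body": {
  "commands": [
    [0,0,0,0,0,0,1],
    [0,0,0,0,0,0,1],
    [0,0,0,0,0,0,1],
    [0,0,0,0,0,0,1],
    [0,0,0,0,0,0,1],
    [0,0,0,0,0,0,1]
  ],
  "squeeze": 80
}}

```text
t: 5.0
ee_pos: [0.5104, 0.1832, 0.0373]
tool_rot: [[-0.892, -0.452, 0.002], [-0.452, 0.892, 0.0], [-0.002, -0.0, -1.0]]
contact_force: [-0.1, -1.1, 5.1]
gripper_width: 0.173
```

>>> {"method": "send_rows", "body": {
  "commands": [
    [0,0,-10,0,0,0,1],
    [0,0,-25,0,0,0,1],
    [0,0,-45,0,0,0,1],
    [0,0,-70,0,0,0,1],
    [0,0,-100,0,0,0,1],
    [0,0,-130,0,0,0,1],
    [0,0,-130,0,0,0,1]
  ]
}}

```text
t: 5.7
ee_pos: [0.5113, 0.1836, 0.1719]
tool_rot: [[-0.892, -0.452, 0.007], [-0.452, 0.892, 0.002], [-0.007, -0.001, -1.0]]
contact_force: [1.0, -0.1, -0.8]
gripper_width: 0.173
```

```bash
python3 - <<'E'
from h import *
s,im,d=snap('wrist','w4')
print(s['ee_pos'],s['contact_force'],s['gripper_width'],s['tool_rot'])
s,im,d=snap('scene','s4')
cv2.imwrite('pics/s4b.png',cv2.resize(im[140:330,150:350,::-1],None,fx=3,fy=3,interpolation=cv2.INTER_CUBIC))
E
```

```text
[0.51131336 0.18364766 0.17185789] [ 1.02651471 -0.07210908 -0.83360839] 0.17340444315455933 [[-8.92113450e-01 -4.51762832e-01  6.62834157e-03]
 [-4.51756756e-01  8.92137725e-01  2.47229766e-03]
 [-7.03028576e-03 -7.88828089e-04 -9.99974976e-01]]
```

View pics/w4.png

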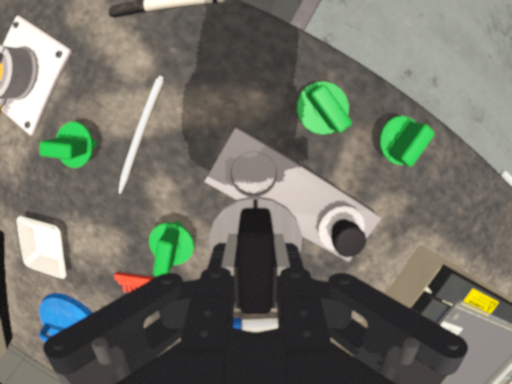

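View pics/s4b.png

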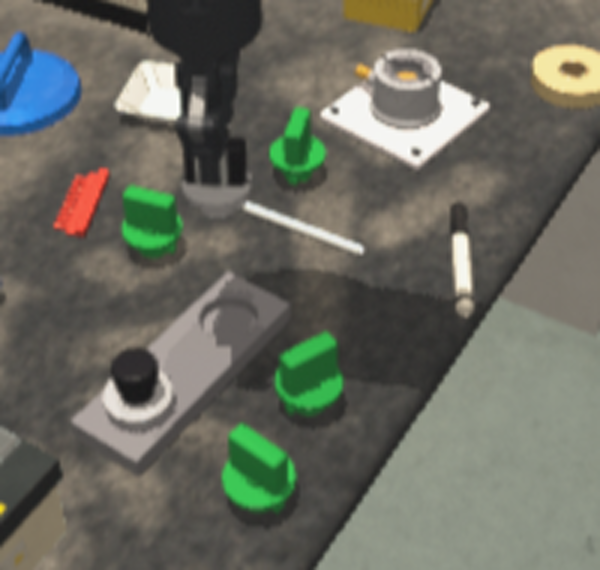

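```bash
python3 - <<'E'
from h import *
s=arm.state();print(s['ee_pos'],s['tool_rot'],np.degrees(s['joint_pos']).round(2))
z=np.load('pics/w4.npz');P,im=wcloud('w4')
Q=(P-z['p'])@z['R']  # tool coords
for (v,u) in((215,235),(215,275),(225,225),(235,285),(215,255),(230,255),(260,255)):print(v,u,Q[v,u].round(4),im[v,u])
E
```

```text
[0.51014711 0.1831998  0.16749095] [[-8.92153046e-01 -4.51730175e-01  1.67094859e-03]
 [-4.51729700e-01  8.92154597e-01  6.73223988e-04]
 [-1.79486006e-03 -1.54198274e-04 -9.99998377e-01]] [19.75  2.93  0.85 87.82  0.   -7.1 ]
215 235 [ 0.016  -0.0104  0.0059] [171 163 156]
215 275 [0.016  0.0109 0.0058] [173 164 157]
225 225 [ 0.0107 -0.0158  0.0045] [172 163 156]
235 285 [0.0046 0.0166 0.005 ] [169 160 153]
215 255 [ 0.0219  0.0003 -0.0097] [29 26 23]
230 255 [ 0.0214  0.0003 -0.0262] [30 28 27]
260 255 [ 0.0095  0.0003 -0.0312] [40 36 36]
```

```bash
python3 - <<'E'
from h import *
z=np.load('pics/w4.npz');P,im=wcloud('w4')
Q=((P-z['p'])@z['R']).reshape(-1,3)
m=(abs(Q[:,2]-.005)<.003)&(np.hypot(Q[:,0],Q[:,1])<.035)
q=Q[m][:,:2]*1000;h=cv2.convexHull(q.astype(np.float32))[:,0];h=h[h[:,0]>3]
from scipy.optimize import least_squares
r=least_squares(lambda a:np.hypot(h[:,0]-a[0],h[:,1]-a[1])-26,[0,0],loss='soft_l1');print(m.sum(),len(h),r.x,r.fun.round(1))
E
```

```text
2078 25 [-0.31040523  0.38953289] [ 0.4  0.4  0.2  0.3 -0.1 -0.   0.1  0.  -0.4 -0.4 -0.2 -0.4  0.1 -0.2
 -0.1 -0.1 -0.1 -0.1 -0.3 -0.3 -0.1 -0.  -0.2  0.1 -0.1]
```

>>> {"method": "send_rows", "body": {
  "commands": [
    [8,-16,0,0,0,3,1],
    [18,-38,0,0,0,6,1],
    [32,-68,0,0,0,10,1],
    [46,-98,0,0,0,14,1],
    [60,-128,0,0,0,18,1],
    [74,-158,0,0,0,22,1],
    [88,-188,0,0,0,26,1],
    [102,-218,0,0,0,30,1],
    [116,-248,0,0,0,33,1],
    [128,-274,0,0,0,35,1],
    [136,-290,0,0,0,36,1],
    [139,-296.5,0,0,0,36,1],
    [139,-296.5,0,0,0,36,1],
    [139,-296.5,0,0,0,36,1]
  ]
}}

```text
t: 7.2
ee_pos: [0.5195, -0.1435, 0.1658]
tool_rot: [[-0.987, 0.158, -0.001], [0.158, 0.987, 0.001], [0.001, 0.0, -1.0]]
contact_force: [0.2, 0.0, -0.6]
gripper_width: 0.173
```

```bash
python3 - <<'E'
from h import *
s,im,d=snap('wrist','w5')
print(s['ee_pos'],s['tool_rot'],s['contact_force'],np.degrees(s['joint_pos']).round(1))
P,im=wcloud('w5');port(P,im)
E
```

```text
[ 0.51951614 -0.14352662  0.16582987] [[-9.87408282e-01  1.58190136e-01 -8.74545553e-04]
 [ 1.58189689e-01  9.87408583e-01  5.59027191e-04]
 [ 9.51966373e-04  4.13643990e-04 -9.99999461e-01]] [ 0.1803555   0.03395889 -0.58421615] [-15.5   2.7   0.4  87.8   0.   -6.4]
plate 6571 ((520.4313354492188, -144.560546875), (120.73729705810547, 118.97067260742188), 81.01567840576172) [ 0.49308846 -0.13631241  0.00950727]
rim 1868 [ 0.50792709 -0.14193443  0.05712316] ((511.5631103515625, -142.8157958984375), (63.362857818603516, 45.1866340637207), 82.66806030273438) ((520.9583740234375, -144.3951873779297), 32.1647834777832)
```

View pics/w5.png

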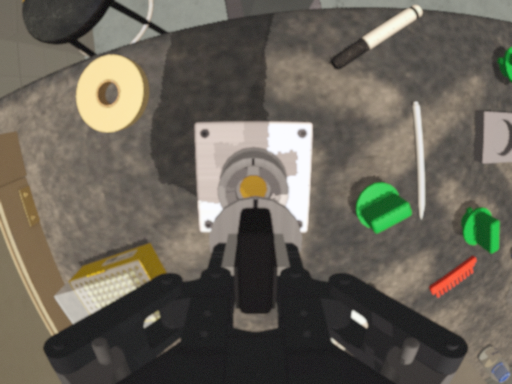

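>>> {"method": "send_rows", "body": {
  "commands": [
    [0,-0.5,10,0,0,0,1],
    [-0.7,-1.1,25,0,0,0,1],
    [-0.7,-1.1,45,0,0,0,1],
    [-0.7,-1.1,60,0,0,0,1],
    [-0.7,-1.1,66,0,0,0,1],
    [-0.7,-1.1,66,0,0,0,1],
    [-0.7,-1.1,66,0,0,0,1]
  ]
}}

```text
t: 7.95
ee_pos: [0.5204, -0.1455, 0.1008]
tool_rot: [[-0.987, 0.159, 0.001], [0.159, 0.987, -0.0], [-0.001, -0.0, -1.0]]
contact_force: [-0.1, 0.1, -0.9]
gripper_width: 0.176
```

>>> {"method": "send_rows", "body": {
  "commands": [
    [0,0,3,0,0,0,1],
    [0,0,6,0,0,0,1],
    [0,0,9,0,0,0,1],
    [0,0,12,0,0,0,1],
    [0,0,12,0,0,0,1]
  ]
}}

```text
t: 8.45
ee_pos: [0.52, -0.1454, 0.0878]
tool_rot: [[-0.987, 0.159, -0.001], [0.159, 0.987, 0.0], [0.001, 0.0, -1.0]]
contact_force: [-0.3, 1.2, -1.0]
gripper_width: 0.172
```

>>> {"method": "send_rows", "body": {
  "commands": [
    [0,0.6,0,0,0,0,1],
    [0,0.6,2,0,0,0,1],
    [0,0.6,4,0,0,0,1],
    [0,0.6,6,0,0,0,1],
    [0,0.6,6,0,0,0,1]
  ]
}}

```text
t: 8.95
ee_pos: [0.5202, -0.1448, 0.0819]
tool_rot: [[-0.987, 0.159, -0.001], [0.159, 0.987, 0.0], [0.001, 0.0, -1.0]]
contact_force: [0.6, 0.5, -0.1]
gripper_width: 0.175
```

```bash
python3 - <<'E'
from h import *
s,im,d=snap('wrist','w6')
print(s['ee_pos'],s['contact_force'],s['ft_torque'])
s,im,d=snap('scene','s6')
cv2.imwrite('pics/s6b.png',cv2.resize(im[120:220,230:350,::-1],None,fx=5,fy=5,interpolation=cv2.INTER_CUBIC))
E
```

```text
[ 0.52015673 -0.14483159  0.08188768] [ 0.6174964   0.45594064 -0.1499942 ] [-0.06194394 -0.0147283  -0.02201042]
```

View pics/w6.png

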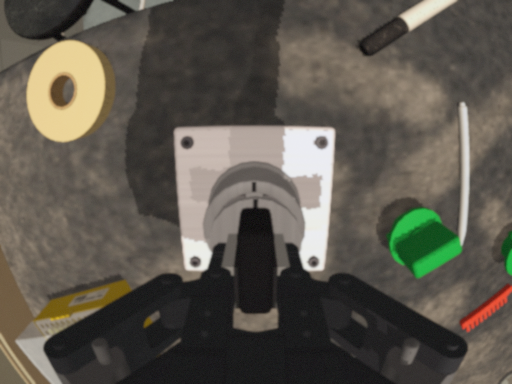

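View pics/s6b.png

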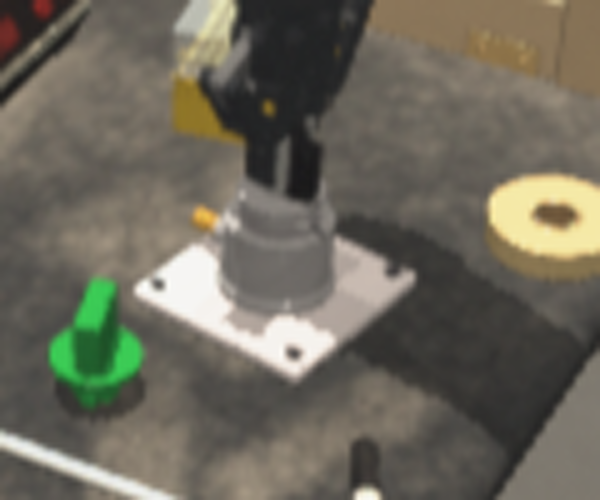

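>>> {"method": "send_rows", "body": {
  "commands": [
    [0,0,2,0,0,0,1],
    [0,0,4,0,0,0,1],
    [0,0,6,0,0,0,1],
    [0,0,8,0,0,0,1],
    [0,0,8,0,0,0,1]
  ]
}}

```text
t: 9.55
ee_pos: [0.5204, -0.1449, 0.0743]
tool_rot: [[-0.987, 0.159, 0.0], [0.159, 0.987, -0.0], [-0.0, -0.0, -1.0]]
contact_force: [-0.6, 0.2, 3.4]
gripper_width: 0.177
```

>>> {"method": "send_rows", "body": {
  "commands": [
    [0,0,1.5,0,0,0,1],
    [0,0,3,0,0,0,1],
    [0,0,4.5,0,0,0,1],
    [0,0,6,0,0,0,1],
    [0,0,6,0,0,0,1]
  ]
}}

```text
t: 10.05
ee_pos: [0.5205, -0.145, 0.0687]
tool_rot: [[-0.987, 0.159, 0.001], [0.159, 0.987, -0.0], [-0.001, -0.0, -1.0]]
contact_force: [-2.5, 0.6, 6.0]
gripper_width: 0.174
```

>>> {"method": "send_rows", "body": {
  "commands": [
    [0,0,0.7,0,0,0,1],
    [0,0,1.4,0,0,0,1],
    [0,0,2,0,0,0,1],
    [0,0,2,0,0,0,1],
    [0,0,2,0,0,0,1]
  ],
  "squeeze": 100
}}

```text
t: 10.55
ee_pos: [0.5205, -0.1449, 0.0678]
tool_rot: [[-0.987, 0.159, 0.001], [0.159, 0.987, -0.0], [-0.001, -0.0, -1.0]]
contact_force: [-6.0, 0.7, 15.5]
gripper_width: 0.169
```

```bash
python3 - <<'E'
from h import *
s,im,d=snap('wrist','w7')
print(s['ee_pos'],s['contact_force'],s['ft_torque'])
s,im,d=snap('scene','s7')
cv2.imwrite('pics/s7b.png',cv2.resize(im[120:220,230:350,::-1],None,fx=5,fy=5,interpolation=cv2.INTER_CUBIC))
E
```

```text
[ 0.52052465 -0.14494837  0.0678454 ] [-6.02817895  0.68605608 15.47417714] [0.38067362 1.19519159 0.0228339 ]
```

View pics/s7b.png

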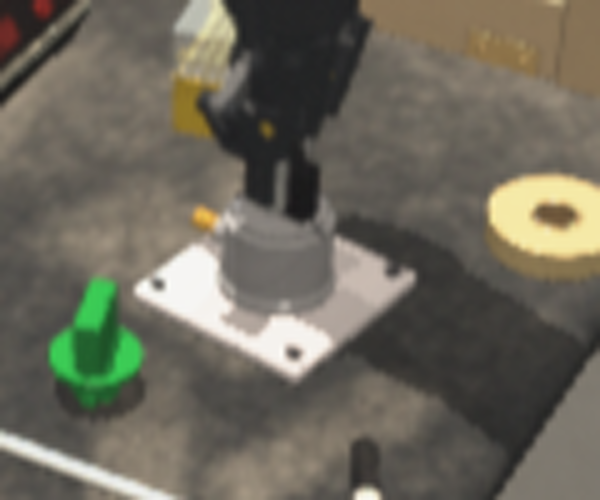

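>>> {"method": "send_rows", "body": {
  "commands": [
    [0.5,0,-0.7,0,0,0,1],
    [0.5,0,-0.7,0,0,4,1],
    [0.5,0,-0.7,0,0,8,1],
    [0.5,0,-0.7,0,0,12,1],
    [0.5,0,-0.7,0,0,16,1],
    [0.5,0,-0.7,0,0,20,1],
    [0.5,0,-0.7,0,0,20,1]
  ]
}}

```text
t: 11.35
ee_pos: [0.5205, -0.1453, 0.068]
tool_rot: [[-0.872, 0.489, 0.002], [0.489, 0.872, -0.001], [-0.002, 0.0, -1.0]]
contact_force: [-0.8, -2.1, 8.8]
gripper_width: 0.17
```

```bash
python3 - <<'E'
from h import *
s=arm.state()
print(s['ee_pos'],s['contact_force'],s['ft_torque'],s['gripper_width'],np.degrees(s['joint_pos']))
E
```

```text
[ 0.52053842 -0.14526502  0.0680014 ] [-0.80295602 -2.09040281  8.81418811] [-0.26050696  0.21076119  0.11193101] 0.17039118973540202 [-1.55767328e+01  3.53540982e+00 -9.51706774e+00  7.68176518e+01
 -3.01936827e-02  1.37128327e+01]
```

>>> {"method": "send_rows", "body": {
  "commands": [
    [0,0,0,0,0,4,1],
    [0,0,0,0,0,8,1],
    [0,0,0,0,0,12,1],
    [0,0,0,0,0,16,1],
    [0,0,0,0,0,20,1],
    [0,0,0,0,0,24,1],
    [0,0,0,0,0,28,1],
    [0,0,0,0,0,32,1],
    [0,0,0,0,0,36,1],
    [0,0,0,0,0,40,1],
    [0,0,0,0,0,44,1],
    [0,0,0,0,0,48,1],
    [0,0,0,0,0,52,1],
    [0,0,0,0,0,55,1],
    [0,0,0,0,0,55,1],
    [0,0,0,0,0,55,1]
  ]
}}

```text
t: 12.95
ee_pos: [0.52, -0.1458, 0.068]
tool_rot: [[-0.101, 0.995, 0.001], [0.995, 0.101, -0.002], [-0.002, 0.001, -1.0]]
contact_force: [-3.4, -4.1, 10.0]
gripper_width: 0.169
```

```bash
python3 - <<'E'
from h import *
s=arm.state()
R=s['tool_rot'];print(s['ee_pos'],s['contact_force'],s['ft_torque'],s['gripper_width'],np.degrees(np.arctan2(R[1,0],R[0,0])))
E
```

```text
[ 0.51996661 -0.14579241  0.06797903] [-3.38450715 -4.07121121  9.98759466] [-0.90229973  0.90280992  0.21053756] 0.16920815290414187 95.8247727304305
```

>>> {"method": "send_rows", "body": {
  "commands": [
    [0,0,0,0,0,3,1],
    [0,0,0,0,0,6,1],
    [0,0,0,0,0,9,1],
    [0,0,0,0,0,12,1],
    [0,0,0,0,0,12,1],
    [0,0,0,0,0,12,1]
  ]
}}

```text
t: 13.55
ee_pos: [0.5199, -0.1458, 0.068]
tool_rot: [[0.108, 0.994, 0.001], [0.994, -0.108, -0.002], [-0.002, 0.001, -1.0]]
contact_force: [-4.4, -4.9, 9.7]
gripper_width: 0.174
```

```bash
cat > st.py <<'E'
from h import *
s=arm.state()
R=s['tool_rot'];print(s['ee_pos'],s['contact_force'],s['ft_torque'],s['gripper_width'],np.degrees(np.arctan2(R[1,0],R[0,0])))
E
python3 st.py
```

```text
[ 0.51992142 -0.14578768  0.06799891] [-4.42724124 -4.94046791  9.73459873] [-0.91021368  0.96076755  0.1933711 ] 0.173619075132687 83.8245600764469
```

>>> {"method": "send_rows", "body": {
  "commands": [
    [0,0,0,0,0,2,1],
    [0,0,0,0,0,4,1],
    [0,0,0,0,0,4,1],
    [0,0,0,0,0,4,1]
  ]
}}

```text
t: 13.95
ee_pos: [0.5198, -0.1458, 0.068]
tool_rot: [[0.176, 0.984, 0.001], [0.984, -0.176, -0.002], [-0.002, 0.001, -1.0]]
contact_force: [-4.3, -4.9, 10.1]
gripper_width: 0.174
```

```bash
python3 st.py
```

```text
[ 0.51983012 -0.14575812  0.06796524] [-4.2974362  -4.86701837 10.11783071] [-0.83353406  1.04772565  0.36627118] 0.1738915873571711 79.84289614086258
```

>>> {"method": "send_rows", "body": {
  "commands": [
    [0,0,0,0,0,1.5,1],
    [0,0,0,0,0,3,1],
    [0,0,0,0,0,3,1],
    [0,0,0,0,0,3,1]
  ]
}}

```text
t: 14.35
ee_pos: [0.5197, -0.1457, 0.068]
tool_rot: [[0.227, 0.974, 0.0], [0.974, -0.227, -0.002], [-0.002, 0.001, -1.0]]
contact_force: [-6.0, -4.1, 10.3]
gripper_width: 0.169
```

```bash
python3 st.py; python3 - <<'E'
from h import *
s,im,d=snap('wrist','w8')
P,im=wcloud('w8');Q=((P-s['ee_pos'])@s['tool_rot'])
s,im,d=snap('scene','s8')
cv2.imwrite('pics/s8b.png',cv2.resize(im[120:220,230:350,::-1],None,fx=5,fy=5,interpolation=cv2.INTER_CUBIC))
E
```

```text
[ 0.51969924 -0.14573393  0.06797425] [-6.03671883 -4.13279819 10.342606  ] [-1.0068945   1.29270775  0.94899238] 0.16895802041154265 76.89495992839983
```

View pics/w8.png

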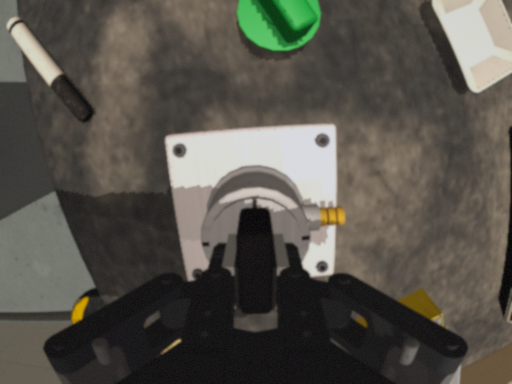

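View pics/s8b.png

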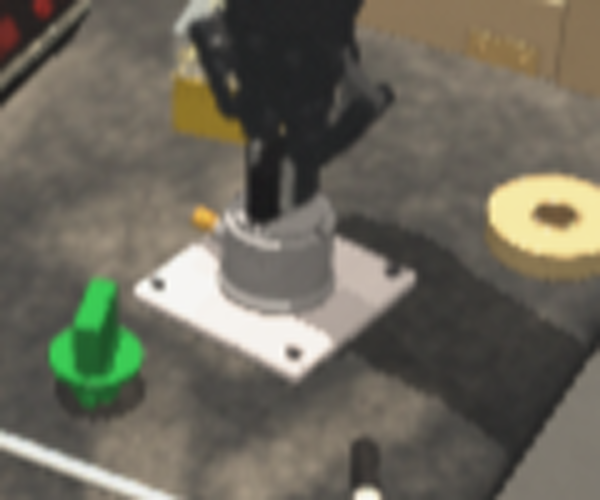

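>>> {"method": "send_rows", "body": {
  "commands": [
    [0,0,0.4,0,0,0,1],
    [0,0,0.4,0,0,0,1],
    [0,0,0.4,0,0,0,1],
    [0,0,0.4,0,0,0,1],
    [0,0,0.4,0,0,0,1],
    [0,0,0.4,0,0,0,1],
    [0,0,0.4,0,0,0,1]
  ]
}}

```text
t: 15.15
ee_pos: [0.5197, -0.1457, 0.0679]
tool_rot: [[0.227, 0.974, 0.0], [0.974, -0.227, -0.002], [-0.002, 0.001, -1.0]]
contact_force: [-7.7, -4.6, 12.5]
gripper_width: 0.168
```

```bash
python3 st.py; python3 - <<'E'
from rig import arm
print(arm.finish_job())
E
```

```text
[ 0.51970127 -0.14574955  0.06793336] [-7.70998637 -4.59514202 12.45339294] [-0.87027294  1.49781926  1.06189974] 0.16832179100955727 76.89946728528344
the job is handed in; nothing more can be done
None
```

I took the lugged fitting out of the stand, lined its lugs up with the port's keyways, pushed it in and turned it clockwise to its stop. I handed the job in at about 15 s, still gripping the fitting and holding it turned and seated.

- **Seating:** the TCP was at 67.9 mm. I had worked out 67.9 mm for the collar meeting the rim. The upward force was about 12.5 N, slightly more than the spring's 9 N.
- **Turn:** the tool turned about 94°. The torque climbed from about 0.2 Nm to about 1 Nm over the last few degrees, so I took it to be at the stop. I could not read the joint angle itself.
- **Sideways force:** about 9 N remained on the fitting at the end, so it was held slightly off-centre. I left it that way.
- **Other objects:** I never reached for the blank plug, the marker or the green look-alikes. The marker and the green fittings in view of the later pictures showed no sign of being moved. The blank plug was last seen, undisturbed, just after the lift.

No check failed.

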